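# Tip the dough tamper over in the fingers and lay it in its tray

### The arm

A 6-joint arm with a two-finger parallel gripper is mounted at the origin on the work surface. World frame = base frame: x ahead of the robot, y to its left, z up, the work surface at z = 0. Lengths are in m, angles in rad, forces in N, time in s.
With the tool pointing down it reaches from about 0.325 to 1 m from the base axis. Payload 5.1 kg.
Tool frame: the origin (TCP) lies between the finger pads; the fingertips stand manip.tip_reach ahead of it and the grasp point (between the pads) lies 5 mm behind it (manip.tip_reach is the distance from the TCP to the fingertips, in m); z points along the fingers, y is the direction in which the jaws open and shut (so a half turn about z gives the same grasp; the last joint's range is limited). The gripper opens to 85 mm and grips with 20 to 120 N. Pads are 22 mm wide; open, the fingers measure 114 mm over their backs; the gripper's body (76 mm by 85 mm) begins 54 mm behind the grasp point. The pads swing forward as they close: fully open they stand 13 mm farther back than shut.
Start: joints at [1.105, 0.124, 1.65, -0, 1.367, -0.083], TCP at [0.243, 0.603, 0.245] pointing down, gripper open.
Joint ranges: [-2.61, 2.61], [-1.02, 2.33], [0.03, 2.71], [-1.35, 4.49], [0.32, 2.68], [-2.91, 2.91]. Speed limits (rad/s): [2.57, 2.57, 3.14, 3.14, 3.14, 3.14].

### API

Orientations are given as a rotation vector (axis times angle).
In Python, from workcell import manip, eyes, order gives the robot as it stands.
- The arm moves only by the tool play_rows, never from a script. Its argument "series" is a list of rows, each an object with "delta_rot": the turn, a rotation vector about the tool's x, y, z in rad, a list of three; "linear": the shift along the tool's x, y, z in m, a list of three; "hand": the opening, from 0 (shut) to 1 (fully open). In form: [{"delta_rot": [ax, ay, az], "linear": [dx, dy, dz], "hand": hand}, ...]. A call has 1 to 12 rows; each row is the pose to reach, as a shift and turn from the pose measured when the call began, along the tool's axes at that moment; what a row does not reach only later rows make up. A row lasts 1/12 s, in which the tool goes at most 41.7 mm and 7.16 degrees, less where a joint would pass 70% of its speed; a pose out of reach is approached as far as the arm can. A call with a gripper value outside its range is refused whole. The fingers move at their own pace and stop on an object; "newtons" is the grip in N (left out, the last holds). Time passes only in rows, so rows that repeat a pose let the fingers close. It gives the time, the measured TCP pose, the force and the opening at its end, in the units of the state.
- manip.observe(): the state, without advancing time (a new reading comes with each control period).
- eyes.grab_frame(name): name is "scene" or "top"; returns a dict with "img" (420x560x3 uint8, red, green, blue), "camera_matrix" (3x3 intrinsics, pixels), "world_from_camera" (4x4, takes a point from camera to world coordinates). Camera axes: x right, y up, looking along -z (the intrinsics and any distortion apply to the point x, -y, -z); pixel columns grow to the right and rows downward; lengths in m; the calibration is good to about 2 mm. A picture is of the moment at which its call begins. There is no depth.
- order.hand_in(): hands the job in, once; it reports no verdict.
Trained networks look in a picture, given as the dict that the camera call returned (one of the last four; its "shot" number tells which), for a name from the list of things; names that differ only in an ending like _2 or _b are one class to them, and where a whole thing is asked for, a point or a joint stands for the part that bears it (a point fixed in the world has none). Each returns a list of dicts, best first, with "p" (0 to 1); they miss things now and then, are a little off and sometimes report something else, mostly with a low value. They report only what shows in the picture. A call takes as long as a camera call. They do not tell look-alikes from the thing itself.
- eyes.cut_out(thing, picture): "mask" (420x560 bool, what is visible of it) and "at" ([column, row] in pixels, amid what is visible of it).
The state is a dict: "time": time; "joint_pos": joint angles; "qvel": joint speeds; "joint_torque": joint torques, N m; "tool_pos": TCP position; "eef_rot": TCP orientation; "ft_force": force on the tool from outside, world axes, zero at the start; "torque": the same for the moment, N m; "opening": finger opening in m.
Only numpy, scipy, OpenCV 4.12 (cv2) and the standard library are available. Lean on these libraries where they do the work, as an engineer would, in place of code of your own. Each camera call takes 0.05 s, during which the arm holds its last target. There are 200 camera calls.

### The job

The wooden dough tamper stands on its foot on the marble counter. Pinch it from above near the end of its handle and tip it over with its foot pressed on the counter, so that it turns within your fingers until it is level; then, holding it level, lift it over to the long wooden tray, lower it all the way in and let go, so that it lies inside. Leave the other things where they are.

Things in the scene. Friction and masses are not known exactly. Their poses are not given: they have to be found in the camera images.
- tamper: Pale wooden dough tamper, 165 mm long, 0.12 to 0.22 kg, standing upright: square foot block 50 x 50 mm, 30 mm high, then a flare (36 mm wide at the foot, 25 mm long) into a round handle 20 mm thick with a domed end. Origin: centre of the foot's underside; +z runs up the axis to the handle's end; the foot's sides face its x and y, at +-25 mm.
- tamper_grip (a point): Point on the tamper's axis 138 mm above the underside, 27 mm below the handle's end: a good place to pinch, square to two foot sides. Pinched at 20 N, the tamper turns about the pinch when some 4 N act on its foot across the handle; a lower edge of the foot is the pivot on the counter (z = 0). A firmer grip (40 N) carries it level.
- tamper_end (a point): Tip of the handle's domed end, on the axis 165 mm from the foot's underside.
- tray: Long open tray of brown wood, loose, 0.6 kg: 250 mm long (its x) by 130 mm wide (its y) and 28 mm high outside, walls and floor 6 mm thick, so 238 x 118 mm clear inside and 22 mm deep. Empty. Origin: centre of its underside, z up. It trades places with the square tin from one start to the next.
- tray_in (a point): Centre of the tray's inner floor, 6 mm above the counter; x along the tray's length, z up. The tamper lies on this floor in the end, either way round.
- square_tin: Empty square steel tin, 120 x 120 mm, 22 mm high, loose. Not the one to use; leave it alone. Origin: centre of its underside.
- bun_a: Baked bun, 84 mm across, on the wooden board at the far side. Leave alone. Origin under its centre.
- bun_b: Baked bun, 80 mm across, middle one on the board. Leave alone. Origin under its centre.
- bun_c: Baked bun, 86 mm across, on the board. Leave alone. Origin under its centre.
- jar: Amber glass jar with steel cap, 72 mm across, 100 mm high. Leave alone. Origin under its centre.
- dredger: Aluminium sugar dredger with a domed top, 64 mm across, 100 mm high. Leave alone. Origin under its centre.
- scraper: Bench scraper lying flat, steel blade 100 x 75 mm with a dark wooden grip 120 mm long, 14 mm high. Leave alone. Origin on its underside, near the grip.
- rolling_pin: Wooden rolling pin, 48 mm thick, 300 mm long along its y. Leave alone. Origin under its middle.
Things that resemble listed ones, but are neither listed nor needed, are in the scene too. Leave any turquoise look-alike of the tamper alone.

How it is judged:
On the way, in this order (a step that is already met when the one before it is completed fails the run):
1. pinched in the fingers, the tamper leans far over with its foot on the counter (angle between tamper's own z axis and vertical between 0.5 and 1.2 rad and height (world z) of tamper below 0.03 m and contact force between the fingers and tamper above 1 N), for 0.1 s.
2. pinched, the tamper is carried level, clear of the counter (angle between tamper's own z axis and vertical between 1.17 and 1.97 rad and height (world z) of tamper above 0.04 m and height (world z) of tamper_end above 0.03 m and contact force between the fingers and tamper above 1 N), for 0.2 s.
3. still pinched, the tamper is down inside the tray (x of tamper in the frame of tray_in between -0.12 and 0.12 m and y of tamper in the frame of tray_in between -0.06 and 0.06 m and x of tamper_end in the frame of tray_in between -0.12 and 0.12 m and y of tamper_end in the frame of tray_in between -0.06 and 0.06 m and angle between tamper's own z axis and vertical above 1.17 rad and z of tamper in the frame of tray_in below 0.04 m and contact force between the fingers and tamper above 1 N), for 0.1 s.
At the end, for the whole second after the job is handed in: The tamper, released and at rest, lies on its side wholly inside the long tray: foot centre and handle end both within the tray's walls, the foot centre less than 38 mm and the handle end less than 30 mm above the tray's floor; the tray lies flat (x of tamper in the frame of tray_in between -0.12 and 0.12 m and y of tamper in the frame of tray_in between -0.06 and 0.06 m and x of tamper_end in the frame of tray_in between -0.12 and 0.12 m and y of tamper_end in the frame of tray_in between -0.06 and 0.06 m and angle between tamper's own z axis and vertical between 1.45 and 1.85 rad and z of tamper in the frame of tray_in below 0.038 m and z of tamper_end in the frame of tray_in below 0.03 m and linear speed of tamper below 0.02 m/s and angular speed of tamper below 0.15 rad/s and contact force between the fingers and tamper below 0.05 N and angle between tray's own z axis and vertical below 0.05 rad); the robot touches nothing.
It fails at once if another thing on the counter is shifted by more than 30 mm (distance of any of square_tin, bun_a, bun_b, bun_c, jar, dredger, scraper, rolling_pin from where it was at the start of the episode above 0.03 m).
It fails at once if the tray is shifted by more than 50 mm (distance of tray from where it was at the start of the episode above 0.05 m).
It also fails if it takes over 59 s, if anything falls off the work surface, if the arm or the gripper's body presses on something with over 40 N, if the wrist force passes 120 N, or if a joint passes its speed limit or range.

## Working session

There is one attempt and no reset: what is moved stays moved. The work goes in short steps, Python scripts to look and compute and a tool call to move; the robot and the scene stay as the last step left them, time stands still between calls to the robot, and variables do not carry over. Pictures are saved under pics/ and viewed, about 8 in all and at most 12, crops included, and the job is handed in when it is done.

Besides the shell and the picture viewer there is one more tool, called after "Call:" as a command line: name --argument value ..., lists and objects as JSON in quotes. play_rows: Moves the arm, as the interface text tells. Its arguments: {"type":"object","properties":{"series":{"type":"array"},"newtons":{"type":"number"}},"required":["series"]}

```bash
mkdir -p pics; cat > h.py <<'E'
import numpy as np, cv2
from scipy.spatial.transform import Rotation as R
from workcell import manip, eyes, order
def ray(f,uv):
    K=np.array(f["camera_matrix"]);T=np.array(f["world_from_camera"])
    d=np.linalg.inv(K)@[uv[0],uv[1],1]; d=T[:3,:3]@[d[0],-d[1],-d[2]]
    return T[:3,3],d
def px(f,uv,z):
    o,d=ray(f,uv); return o+d*(z-o[2])/d[2]
def proj(f,p):
    K=np.array(f["camera_matrix"]);T=np.array(f["world_from_camera"])
    c=T[:3,:3].T@(np.array(p)-T[:3,3]); q=K@[c[0],-c[1],-c[2]]; return q[:2]/q[2]
def save(f,name): cv2.imwrite("pics/"+name,f["img"][:,:,::-1])
E
python3 - <<'E'
from h import *
print(manip.observe(),manip.tip_reach)
for n in("scene","top"):
    f=eyes.grab_frame(n); print(n,{k:(v.tolist() if hasattr(v,'tolist') else v) for k,v in f.items() if k!="img"})
    save(f,n+"0.png")
    for t,z in(("tamper",0.08),("tray",0.02),("square_tin",0.02)):
        for c in eyes.cut_out(t,f)[:3]:
            print(t,c["p"],c["at"],px(f,c["at"],z).round(3),c["mask"].sum())
E
cd pics; python3 -c "
import cv2,numpy as np
a=cv2.imread('scene0.png');b=cv2.imread('top0.png')"
```

```text
{'time': 0.0, 'joint_pos': array([ 1.10535844e+00,  1.24494270e-01,  1.65166495e+00,  2.33698499e-05,
        1.36751851e+00, -8.26179796e-02]), 'qvel': array([ 0.00108951, -0.00051397, -0.00024758,  0.00012407,  0.00115242,
       -0.00011989]), 'joint_torque': array([ 2.68711295e-05, -4.23618150e+01, -3.65449011e+01, -8.92283674e-05,
        6.82597703e-03, -3.88293472e-06]), 'tool_pos': array([0.24256942, 0.60241441, 0.24406536]), 'eef_rot': array([-0.59756238, -3.08363915,  0.00314271]), 'ft_force': array([ 0.60920265, -0.23529333, -0.43147018]), 'torque': array([ 0.00941123,  0.02486382, -0.01631282]), 'opening': 0.08566444062009071} 0.014
scene {'camera_matrix': [[484.07628564172654, 0.0, 289.5509666926398], [0.0, 484.07628564172654, 200.66588928201364], [0.0, 0.0, 1.0]], 'world_from_camera': [[-0.39051610998317954, -0.5042532746198131, 0.7702115312554083, 1.6825566806091914], [0.9205272398870281, -0.20365543113523885, 0.33339775943321825, 0.5093640720728074], [-0.011259150481956255, 0.8391978910866706, 0.5437096018336529, 0.9198771809459826], [0.0, 0.0, 0.0, 1.0]], 'shot': 1}

[... 497 characters left out ...]
0, 538.7877065212945, 221.53867287623038], [0.0, 0.0, 1.0]], 'world_from_camera': [[0.024501750175388845, 0.9929266665013778, -0.11617357353892765, 0.3841598407245408], [-0.9993849199740312, 0.027244484134804067, 0.022079850831191968, 0.017051616563799398], [0.025088761763827926, 0.11556112250532274, 0.9929834746854892, 1.7140797488655721], [0.0, 0.0, 0.0, 1.0]], 'shot': 2}
tamper 0.79 [361.0, 261.9] [ 0.459 -0.268  0.08 ] 342
tamper 0.68 [361.0, 303.3] [ 0.334 -0.268  0.08 ] 260
tamper 0.67 [410.8, 247.6] [ 0.506 -0.42   0.08 ] 336
tray 0.75 [197.7, 241.5] [0.512 0.237 0.02 ] 3429
square_tin 0.65 [131.8, 231.8] [0.537 0.445 0.02 ] 1221
square_tin 0.62 [261.1, 230.3] [0.553 0.039 0.02 ] 1407
```

View pics/scene0.png

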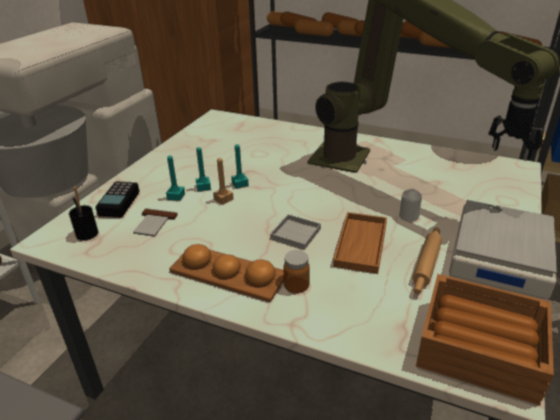

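View pics/top0.png

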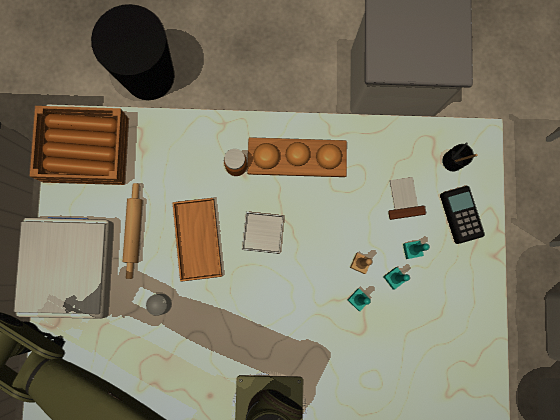

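```bash
cat > fit.py <<'E'
from h import *
from scipy.optimize import minimize
S=8
def parts(T):  # tamper geometry -> convex parts, T 4x4
    a=np.linspace(0,2*np.pi,16,endpoint=False); ring=lambda r,z:np.c_[r*np.cos(a),r*np.sin(a),0*a+z]
    box=np.array([[x,y,z] for x in(-.025,.025) for y in(-.025,.025) for z in(0,.03)])
    P=[box,np.r_[ring(.018,.03),ring(.01,.055)],np.r_[ring(.01,.055),ring(.01,.158),[[0,0,.165]]]]
    return [p@T[:3,:3].T+T[:3,3] for p in P]
def render(f,P):
    m=np.zeros((420*4,560*4),np.uint8)
    for p in P:
        q=np.array([proj(f,x) for x in p]); cv2.fillConvexPoly(m,cv2.convexHull(((q+.5)*4).astype(np.float32)).astype(np.int32),255)
    return cv2.resize(m,(560,420),interpolation=cv2.INTER_AREA)/255.
def T_up(x,y,w):
    T=np.eye(4);T[:3,:3]=R.from_rotvec([0,0,w]).as_matrix();T[:3,3]=[x,y,0];return T
E
python3 - <<'E'
from fit import *
F={n:eyes.grab_frame(n) for n in("scene","top")}
M={}
near={"scene":(219,192),"top":(361,262)}
for n,f in F.items():
    c=[c for c in eyes.cut_out("tamper",f) if np.hypot(*(np.array(c["at"])-near[n]))<8]
    print(n,len(c),c[0]["p"]); M[n]=c[0]["mask"].astype(float)
def cost(p):
    return sum(np.abs(render(f,parts(T_up(*p)))-M[n]).sum() for n,f in F.items())
res=[]
for w in np.arange(0,90,15):
    r=minimize(cost,[.46,-.268,np.radians(w)],method="Nelder-Mead",options=dict(initial_simplex=[[.46,-.268,np.radians(w)],[.47,-.268,np.radians(w)],[.46,-.258,np.radians(w)],[.46,-.268,np.radians(w+12)]],maxiter=80))
    res.append((r.fun,r.x)); print(round(r.fun),r.x.round(4),np.degrees(r.x[2])%90)
b=min(res,key=lambda r:r[0])[1]
ims=[]
for n,f in F.items():
    u,v=map(int,near[n]); c=cv2.resize(f["img"][v-45:v+40,u-45:u+65,::-1],None,fx=3.6,fy=3.6,interpolation=cv2.INTER_CUBIC)
    r=cv2.resize(render(f,parts(T_up(*b)))[v-45:v+40,u-45:u+65],(c.shape[1],c.shape[0]))
    cs,_=cv2.findContours((r>.5).astype(np.uint8),0,2); cv2.drawContours(c,cs,-1,(0,0,255),1)
    ims.append(c)
cv2.imwrite("pics/crop1.png",np.hstack(ims))
f=F["top"];m=eyes.cut_out("tray",f)[0]["mask"].astype(np.uint8)
c=max(cv2.findContours(m,0,2)[0],key=cv2.contourArea)
W=np.array([px(f,q,.028)[:2] for q in c[:,0]],np.float32)
print("tray",cv2.minAreaRect(W))
f=F["scene"];m=eyes.cut_out("tray",f)[0]["mask"].astype(np.uint8)
c=max(cv2.findContours(m,0,2)[0],key=cv2.contourArea)
W=np.array([px(f,q,.028)[:2] for q in c[:,0]],np.float32); print(cv2.minAreaRect(W))
E
```

```text
scene 1 0.7
top 1 0.79
71 [ 0.4578 -0.2758 -0.3959] 67.31387922592587
69 [ 0.4579 -0.2758 -0.4224] 65.79616781280102
71 [ 0.4579 -0.2757  1.1511] 65.95368315226904
70 [ 0.4579 -0.2757  1.1743] 67.28096765344205
71 [ 0.458  -0.2758  1.1369] 65.14171984634643
71 [ 0.4577 -0.2757  1.1979] 68.63394077128343
tray ((0.7963125109672546, -0.1704997718334198), (0.07299167662858963, 0.07629603892564774), 45.82558822631836)
((0.5385532379150391, 0.24549098312854767), (0.28496959805488586, 0.13290749490261078), 8.6018705368042)
```

View pics/crop1.png

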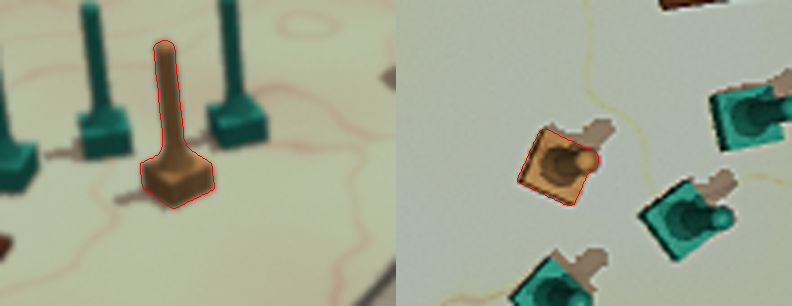

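Wooden candidates: the turquoise look-alikes stand at top (360,298), (398,277) and (416,249). The pale wooden one at top (361,262) / scene (222,180) is the tamper. The crop confirms it, and the fitted outline matches in both views. Next: measure the tray and work out the approach.

```bash
cat >> h.py <<'E'
def rel(p,yang=None):
    s=manip.observe(); R0=R.from_rotvec(s["eef_rot"]); 
    if yang is None: Rt=R0
    else:
        a=np.radians(yang); y=[np.cos(a),np.sin(a),0]; Rt=R.from_matrix(np.c_[np.cross(y,[0,0,-1]),y,[0,0,-1]])
    print("t",round(s["time"],2),"pos",s["tool_pos"].round(4),"F",s["ft_force"].round(1),"open",round(s["opening"],4),"q",s["joint_pos"].round(2))
    print("linear",R0.inv().apply(np.array(p)-s["tool_pos"]).round(4),"rot",(R0.inv()*Rt).as_rotvec().round(4))
E
python3 - <<'E'
from h import *
for n,at in(("top",(198,241)),("scene",(360,245))):
    f=eyes.grab_frame(n)
    c=[c for c in eyes.cut_out("tray",f) if np.hypot(*(np.array(c["at"])-at))<10]
    if not c: print("none");continue
    m=cv2.morphologyEx(c[0]["mask"].astype(np.uint8),cv2.MORPH_OPEN,np.ones((5,5)))
    k=max(cv2.findContours(m,0,2)[0],key=cv2.contourArea)
    for z in(.028,.0):
        print(n,z,cv2.minAreaRect(np.array([px(f,q,z)[:2] for q in k[:,0]],np.float32)))
    print(cv2.boxPoints(cv2.minAreaRect(k)).round().tolist())
rel([.458,-.276,.25],-24.2)
E
```

```text
top 0.028 ((0.5208207368850708, 0.23939579725265503), (0.2528803050518036, 0.13413994014263153), 7.653229236602783)
top 0.0 ((0.5230901837348938, 0.24308817088603973), (0.25707975029945374, 0.1363675445318222), 7.653233528137207)
[[172.0, 201.0], [214.0, 197.0], [222.0, 277.0], [179.0, 281.0]]
scene 0.028 ((0.5383799076080322, 0.24403949081897736), (0.28085628151893616, 0.13214127719402313), 8.540266036987305)
scene 0.0 ((0.5024591088294983, 0.2357097715139389), (0.28967365622520447, 0.1362897902727127), 8.540261268615723)
[[332.0, 266.0], [342.0, 210.0], [387.0, 218.0], [377.0, 274.0]]
t 0.9 pos [0.2428 0.6029 0.2453] F [-0.9 -0.2 -0.9] open 0.0855 q [ 1.11  0.12  1.65  0.    1.37 -0.08]
linear [-0.5279 -0.7349 -0.0047] rot [ 0.     -0.      1.6103]
```

Call:
play_rows --series '[{"delta_rot": [0, 0, 0.8], "linear": [-0.264, -0.367, -0.005], "hand": 1}, {"delta_rot": [0, 0, 0.8], "linear": [-0.264, -0.367, -0.005], "hand": 1}, {"delta_rot": [0, 0, 0.8], "linear": [-0.264, -0.367, -0.005], "hand": 1}, {"delta_rot": [0, 0, 0.8], "linear": [-0.264, -0.367, -0.005], "hand": 1}, {"delta_rot": [0, 0, 0.8], "linear": [-0.264, -0.367, -0.005], "hand": 1}, {"delta_rot": [0, 0, 0.8], "linear": [-0.264, -0.367, -0.005], "hand": 1}, {"delta_rot": [0, 0, 0.8], "linear": [-0.264, -0.367, -0.005], "hand": 1}, {"delta_rot": [0, 0, 0.8], "linear": [-0.264, -0.367, -0.005], "hand": 1}, {"delta_rot": [0, 0, 0.8], "linear": [-0.264, -0.367, -0.005], "hand": 1}, {"delta_rot": [0, 0, 0.8], "linear": [-0.264, -0.367, -0.005], "hand": 1}, {"delta_rot": [0, 0, 0.8], "linear": [-0.264, -0.367, -0.005], "hand": 1}, {"delta_rot": [0, 0, 0.8], "linear": [-0.264, -0.367, -0.005], "hand": 1}]'

```text
time: 1.9
tool_pos: [0.3518, 0.1592, 0.2507]
eef_rot: [1.76, 2.599, -0.0]
ft_force: [0.7, 0.1, 0.8]
opening: 0.0851
```

```bash
python3 -c "
from h import *
rel([.458,-.276,.25],-24.2)"
```

```text
t 1.9 pos [0.3518 0.1592 0.2507] F [0.7 0.1 0.8] open 0.0851 q [ 0.29 -0.52  2.19 -0.    1.47 -0.09]
linear [-0.4435 -0.0628  0.0018] rot [0.0023 0.0018 0.8024]
```

Call:
play_rows --series '[{"delta_rot": [0.002, 0.002, 0.802], "linear": [-0.4435, -0.063, 0.002], "hand": 1}, {"delta_rot": [0.002, 0.002, 0.802], "linear": [-0.4435, -0.063, 0.002], "hand": 1}, {"delta_rot": [0.002, 0.002, 0.802], "linear": [-0.4435, -0.063, 0.002], "hand": 1}, {"delta_rot": [0.002, 0.002, 0.802], "linear": [-0.4435, -0.063, 0.002], "hand": 1}, {"delta_rot": [0.002, 0.002, 0.802], "linear": [-0.4435, -0.063, 0.002], "hand": 1}, {"delta_rot": [0.002, 0.002, 0.802], "linear": [-0.4435, -0.063, 0.002], "hand": 1}, {"delta_rot": [0.002, 0.002, 0.802], "linear": [-0.4435, -0.063, 0.002], "hand": 1}, {"delta_rot": [0.002, 0.002, 0.802], "linear": [-0.4435, -0.063, 0.002], "hand": 1}, {"delta_rot": [0.002, 0.002, 0.802], "linear": [-0.4435, -0.063, 0.002], "hand": 1}, {"delta_rot": [0.002, 0.002, 0.802], "linear": [-0.4435, -0.063, 0.002], "hand": 1}, {"delta_rot": [0.002, 0.002, 0.802], "linear": [-0.4435, -0.063, 0.002], "hand": 1}, {"delta_rot": [0.002, 0.002, 0.802], "linear": [-0.4435, -0.063, 0.002], "hand": 1}]'

```text
time: 2.9
tool_pos: [0.4586, -0.281, 0.2493]
eef_rot: [2.64, 1.7, -0.001]
ft_force: [-0.3, 0.0, -0.6]
opening: 0.0853
```

```bash
python3 -c "
from h import *
rel([.458,-.276,.133],-24.2)
f=eyes.grab_frame('scene'); s=manip.observe()['tool_pos']
u,v=220,150
c=cv2.resize(f['img'][v-90:v+70,u-90:u+90,::-1],None,fx=3.5,fy=3.5); cv2.imwrite('pics/c2.png',c)"
```

```text
t 2.9 pos [ 0.4586 -0.281   0.2493] F [-0.3  0.  -0.6] open 0.0853 q [-0.65 -0.13  1.9  -0.    1.37 -0.22]
linear [ 0.0044 -0.0027  0.1163] rot [ 0.0006  0.0011 -0.0042]
```

View pics/c2.png

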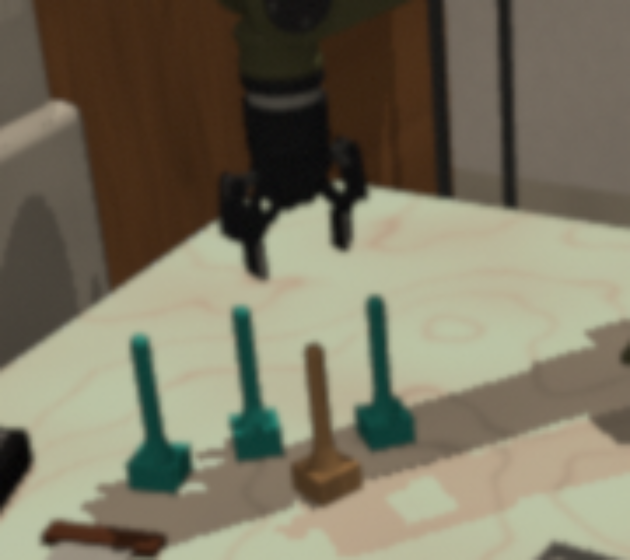

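The open jaws are above the wooden tamper (crop 315,348) and clear of the turquoise ones. Descending.

Call:
play_rows --series '[{"delta_rot": [0.0006, 0.001, -0.004], "linear": [0.0044, -0.0027, 0.01], "hand": 1}, {"delta_rot": [0.0006, 0.001, -0.004], "linear": [0.0044, -0.0027, 0.03], "hand": 1}, {"delta_rot": [0.0006, 0.001, -0.004], "linear": [0.0044, -0.0027, 0.05], "hand": 1}, {"delta_rot": [0.0006, 0.001, -0.004], "linear": [0.0044, -0.0027, 0.07], "hand": 1}, {"delta_rot": [0.0006, 0.001, -0.004], "linear": [0.0044, -0.0027, 0.09], "hand": 1}, {"delta_rot": [0.0006, 0.001, -0.004], "linear": [0.0044, -0.0027, 0.105], "hand": 1}, {"delta_rot": [0.0006, 0.001, -0.004], "linear": [0.0044, -0.0027, 0.1163], "hand": 1}, {"delta_rot": [0.0006, 0.001, -0.004], "linear": [0.0044, -0.0027, 0.1163], "hand": 1}, {"delta_rot": [0.0006, 0.001, -0.004], "linear": [0.0044, -0.0027, 0.1163], "hand": 1}, {"delta_rot": [0.0006, 0.001, -0.004], "linear": [0.0044, -0.0027, 0.1163], "hand": 1}]'

```text
time: 3.78
tool_pos: [0.4581, -0.2729, 0.1341]
eef_rot: [-2.636, -1.708, -0.002]
ft_force: [0.2, 0.1, 0.7]
opening: 0.0855
```

```bash
python3 -c "
from h import *
rel([.458,-.276,.133],-24.2)
f=eyes.grab_frame('scene')
u,v=220,165
c=cv2.resize(f['img'][v-50:v+50,u-60:u+60,::-1],None,fx=5,fy=5,interpolation=cv2.INTER_CUBIC); cv2.imwrite('pics/c3.png',c)"
```

```text
t 3.78 pos [ 0.4581 -0.2729  0.1341] F [0.2 0.1 0.7] open 0.0855 q [-0.64 -0.04  2.01  0.    1.17 -0.22]
linear [-0.0029  0.0011  0.0011] rot [ 0.0004 -0.0014  0.0017]
```

View pics/c3.png

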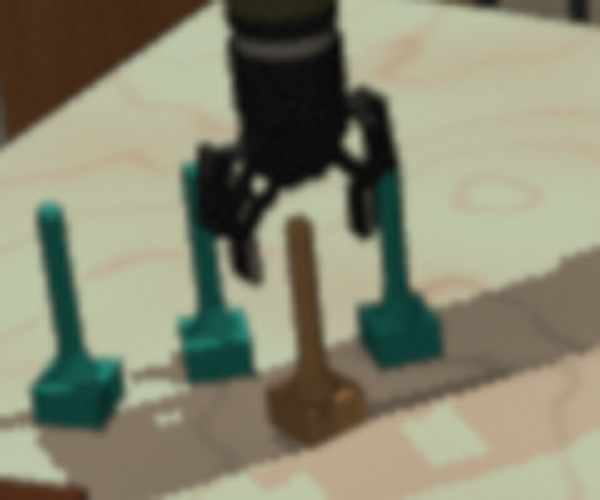

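The handle (crop 300,235) stands between the two open fingers. Closing at 20 N.

Call:
play_rows --newtons 20 --series '[{"delta_rot": [0, -0.001, 0.002], "linear": [-0.003, 0.001, 0.001], "hand": 1}, {"delta_rot": [0, -0.001, 0.002], "linear": [-0.003, 0.001, 0.001], "hand": 0.6}, {"delta_rot": [0, -0.001, 0.002], "linear": [-0.003, 0.001, 0.001], "hand": 0.4}, {"delta_rot": [0, -0.001, 0.002], "linear": [-0.003, 0.001, 0.001], "hand": 0.3}, {"delta_rot": [0, -0.001, 0.002], "linear": [-0.003, 0.001, 0.001], "hand": 0}, {"delta_rot": [0, -0.001, 0.002], "linear": [-0.003, 0.001, 0.001], "hand": 0}, {"delta_rot": [0, -0.001, 0.002], "linear": [-0.003, 0.001, 0.001], "hand": 0}, {"delta_rot": [0, -0.001, 0.002], "linear": [-0.003, 0.001, 0.001], "hand": 0}, {"delta_rot": [0, -0.001, 0.002], "linear": [-0.003, 0.001, 0.001], "hand": 0}, {"delta_rot": [0, -0.001, 0.002], "linear": [-0.003, 0.001, 0.001], "hand": 0}]'

```text
time: 4.67
tool_pos: [0.458, -0.2764, 0.1335]
eef_rot: [2.638, 1.705, 0.001]
ft_force: [0.7, -0.3, -0.4]
opening: 0.0195
```

```bash
python3 -c "
from h import *
rel([.458,-.276,.133],-24.2)
r=.1402;p0=np.arctan2(25,138)
for a in range(0,95,5):
    p=np.radians(a)-p0; print(a,(r*np.array([np.sin(p)+np.sin(p0),np.cos(p0)-np.cos(p)])).round(4))
"
```

```text
t 4.67 pos [ 0.458  -0.2764  0.1335] F [ 0.7 -0.3 -0.4] open 0.0195 q [-0.64 -0.03  2.01  0.    1.17 -0.22]
linear [ 0.0004 -0.0002  0.0005] rot [ 0.001  -0.0001 -0.0005]
0 [0. 0.]
5 [ 0.0121 -0.0017]
10 [ 0.0243 -0.0022]
15 [ 0.0366 -0.0018]
20 [ 0.0487 -0.0002]
25 [0.0606 0.0024]
30 [0.0723 0.006 ]
35 [0.0836 0.0106]
40 [0.0945 0.0162]
45 [0.1049 0.0227]
50 [0.1146 0.0301]
55 [0.1237 0.0384]
60 [0.132  0.0473]
65 [0.1395 0.057 ]
70 [0.1461 0.0673]
75 [0.1518 0.0781]
80 [0.1565 0.0894]
85 [0.1602 0.101 ]
90 [0.1629 0.113 ]
```

Call:
play_rows --newtons 20 --series '[{"delta_rot": [0, 0, 0], "linear": [0.003, 0, 0.001], "hand": 0}, {"delta_rot": [0, 0, 0], "linear": [0.007, 0, 0.001], "hand": 0}, {"delta_rot": [0, 0, 0], "linear": [0.011, 0, 0.001], "hand": 0}, {"delta_rot": [0, 0, 0], "linear": [0.016, 0, 0], "hand": 0}, {"delta_rot": [0, 0, 0], "linear": [0.021, 0, 0], "hand": 0}, {"delta_rot": [0, 0, 0], "linear": [0.026, 0, 0], "hand": 0}, {"delta_rot": [0, 0, 0], "linear": [0.031, 0, 0], "hand": 0}, {"delta_rot": [0, 0, 0], "linear": [0.037, 0, 0], "hand": 0}]'

```text
time: 5.33
tool_pos: [0.4735, -0.243, 0.1343]
eef_rot: [2.636, 1.705, 0.0]
ft_force: [-1.2, -1.5, 3.9]
opening: 0.0196
```

```bash
cat >> fit.py <<'E'
def T_tilt(grip,dang,t,s=.138):
    d=np.array([np.cos(dang),np.sin(dang),0]); z=np.sin(t)*d+np.cos(t)*np.array([0,0,1]); y=np.array([-d[1],d[0],0])
    T=np.eye(4);T[:3,:3]=np.c_[np.cross(y,z),y,z];T[:3,3]=np.array(grip)-s*z;return T
def look(near,dang,t0,name=None):
    F={n:eyes.grab_frame(n) for n in("scene","top")}; s=manip.observe(); g=s["tool_pos"]+[0,0,.005]
    M={}
    for n,f in F.items():
        c0=proj(f,g)
        c=[c for c in eyes.cut_out("tamper",f)]
        lim=45
        # warm-coloured, network's masks near the gripper
        for k in c:
            col=f["img"][k["mask"]].mean(0)
            if np.hypot(*(np.array(k["at"])-c0))<lim and col[0]>col[2]+10: M[n]=k["mask"].astype(float);print(n,round(k["p"],2),k["at"],k["mask"].sum());break
    def cost(p): return sum(np.abs(render(F[n],parts(T_tilt(g+[0,0,0],dang,p[0],p[1])))-M[n]).sum() for n in M)
    r=None
    for t in t0:
        q=minimize(cost,[t,.138],method="Nelder-Mead",options=dict(initial_simplex=[[t,.138],[t+.15,.138],[t,.146]],maxiter=50))
        if r is None or q.fun<r.fun:r=q
    T=T_tilt(g,dang,*r.x); print("cost",round(r.fun),"tilt",r.x[0].round(3),"s",r.x[1].round(3),"foot",T[:3,3].round(3),"lowest",min(p[:,2].min() for p in parts(T)).round(3))
    if name:
        ims=[]
        for n,f in F.items():
            u,v=proj(f,g).astype(int); sl=(slice(v-45,v+50),slice(u-55,u+55))
            c=cv2.resize(f["img"][sl][:,:,::-1],None,fx=3.6,fy=3.6,interpolation=cv2.INTER_CUBIC)
            m=cv2.resize(render(f,parts(T))[sl],(c.shape[1],c.shape[0]))
            cv2.drawContours(c,cv2.findContours((m>.5).astype(np.uint8),0,2)[0],-1,(0,0,255),1); ims.append(c)
        cv2.imwrite("pics/"+name,np.hstack(ims))
E
python3 - <<'E'
from fit import *
rel([.458,-.276,.133],-24.2)
look(None,np.radians(65.8),[0.05,.25],"c4.png")
E
```

```text
t 5.33 pos [ 0.4735 -0.243   0.1343] F [-1.2 -1.5  3.9] open 0.0196 q [-0.57 -0.04  2.01 -0.    1.17 -0.15]
linear [-0.0365 -0.0006  0.0013] rot [ 0.0021  0.0012 -0.0004]
scene 0.73 [224.4, 193.9] 390
cost 68 tilt 0.214 s 0.136 foot [ 0.462 -0.269  0.006] lowest 0.0
```

View pics/c4.png

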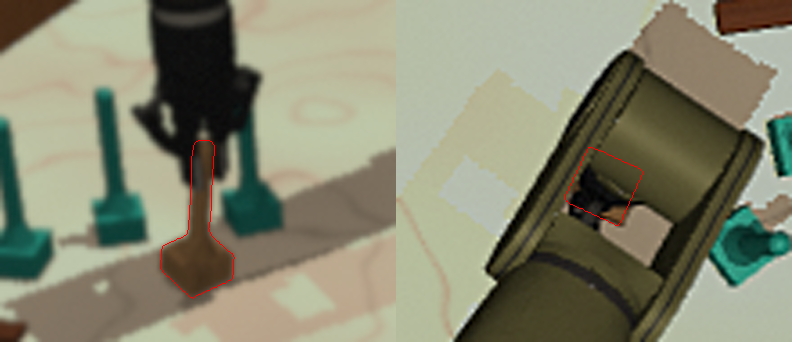

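The tamper (left crop, foot at 198,265) is leaning inside the red fit at about 12°, with its lowest edge on the counter. Continuing along the arc.

Call:
play_rows --series '[{"delta_rot": [0, 0, 0], "linear": [0.006, 0, 0.001], "hand": 0}, {"delta_rot": [0, 0, 0], "linear": [0.012, 0, 0.002], "hand": 0}, {"delta_rot": [0, 0, 0], "linear": [0.018, 0, 0.003], "hand": 0}, {"delta_rot": [0, 0, 0], "linear": [0.024, 0, 0.0045], "hand": 0}, {"delta_rot": [0, 0, 0], "linear": [0.03, 0, 0.006], "hand": 0}, {"delta_rot": [0, 0, 0], "linear": [0.036, 0, 0.0075], "hand": 0}, {"delta_rot": [0, 0, 0], "linear": [0.042, 0, 0.0095], "hand": 0}, {"delta_rot": [0, 0, 0], "linear": [0.048, 0, 0.012], "hand": 0}, {"delta_rot": [0, 0, 0], "linear": [0.054, 0, 0.0145], "hand": 0}, {"delta_rot": [0, 0, 0], "linear": [0.06, 0, 0.0175], "hand": 0}, {"delta_rot": [0, 0, 0], "linear": [0.066, 0, 0.021], "hand": 0}, {"delta_rot": [0, 0, 0], "linear": [0.072, 0, 0.025], "hand": 0}]'

```text
time: 6.53
tool_pos: [0.5035, -0.1762, 0.1087]
eef_rot: [2.637, 1.706, 0.002]
ft_force: [-0.6, 1.6, 2.2]
opening: 0.0196
```

```bash
python3 - <<'E'
from fit import *
rel([.458,-.276,.133],-24.2)
look(None,np.radians(65.8),[0.4,.7],"c5.png")
E
```

```text
t 6.53 pos [ 0.5035 -0.1762  0.1087] F [-0.6  1.6  2.2] open 0.0196 q [-0.44 -0.01  2.03  0.    1.12 -0.02]
linear [-0.1097 -0.0005 -0.0243] rot [ 0.0018 -0.0004 -0.    ]
scene 0.83 [227.1, 194.0] 268
top 0.4 [345.9, 264.0] 33
cost 545 tilt 0.786 s 0.136 foot [ 0.464 -0.263  0.017] lowest -0.0
```

View pics/c5.png

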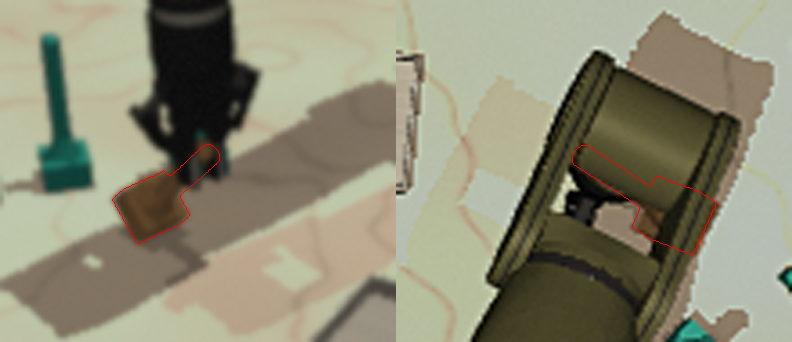

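Left crop: the foot (152,205) is on the counter, the tilt is 45° and the fit is tight. Continuing down.

Call:
play_rows --series '[{"delta_rot": [0, 0, 0], "linear": [0.005, 0, 0.0045], "hand": 0}, {"delta_rot": [0, 0, 0], "linear": [0.0097, 0, 0.008], "hand": 0}, {"delta_rot": [0, 0, 0], "linear": [0.0143, 0, 0.0125], "hand": 0}, {"delta_rot": [0, 0, 0], "linear": [0.0188, 0, 0.0165], "hand": 0}, {"delta_rot": [0, 0, 0], "linear": [0.023, 0, 0.021], "hand": 0}, {"delta_rot": [0, 0, 0], "linear": [0.0271, 0, 0.0255], "hand": 0}, {"delta_rot": [0, 0, 0], "linear": [0.031, 0, 0.0305], "hand": 0}, {"delta_rot": [0, 0, 0], "linear": [0.0346, 0, 0.0355], "hand": 0}, {"delta_rot": [0, 0, 0], "linear": [0.038, 0, 0.0405], "hand": 0}, {"delta_rot": [0, 0, 0], "linear": [0.0412, 0, 0.0455], "hand": 0}, {"delta_rot": [0, 0, 0], "linear": [0.0442, 0, 0.051], "hand": 0}, {"delta_rot": [0, 0, 0], "linear": [0.0469, 0, 0.0564], "hand": 0}]'

```text
time: 7.73
tool_pos: [0.5224, -0.1335, 0.0517]
eef_rot: [2.637, 1.707, 0.001]
ft_force: [1.2, 2.0, 2.0]
opening: 0.0191
```

```bash
python3 - <<'E'
from fit import *
rel([.458,-.276,.133],-24.2)
look(None,np.radians(65.8),[0.9,1.3])
E
```

```text
t 7.73 pos [ 0.5224 -0.1335  0.0517] F [1.2 2.  2. ] open 0.0191 q [-0.35  0.09  2.04 -0.    1.01  0.07]
linear [-0.1564 -0.0004 -0.0813] rot [ 0.0011 -0.      0.0006]
scene 0.48 [225.6, 200.0] 218
top 0.62 [351.2, 258.5] 269
cost 459 tilt 1.326 s 0.141 foot [ 0.466 -0.258  0.022] lowest -0.003
```

Call:
play_rows --series '[{"delta_rot": [0, 0, 0], "linear": [0.0025, 0, 0.0055], "hand": 0}, {"delta_rot": [0, 0, 0], "linear": [0.0047, 0, 0.011], "hand": 0}, {"delta_rot": [0, 0, 0], "linear": [0.0067, 0, 0.017], "hand": 0}, {"delta_rot": [0, 0, 0], "linear": [0.0084, 0, 0.023], "hand": 0}, {"delta_rot": [0, 0, 0], "linear": [0.0097, 0, 0.0276], "hand": 0}, {"delta_rot": [0, 0, 0], "linear": [0.0097, 0, 0.028], "hand": 0}]'

```text
time: 8.43
tool_pos: [0.5252, -0.1246, 0.0224]
eef_rot: [-2.636, -1.708, 0.003]
ft_force: [1.0, 2.4, 0.8]
opening: 0.0191
```

Call:
play_rows --newtons 40 --series '[{"delta_rot": [0, 0, 0], "linear": [0, 0, 0], "hand": 0}, {"delta_rot": [0, 0, 0], "linear": [0, 0, 0], "hand": 0}, {"delta_rot": [0, 0, 0], "linear": [0, 0, 0], "hand": 0}, {"delta_rot": [0, 0, 0], "linear": [0, 0, -0.01], "hand": 0}, {"delta_rot": [0, 0, 0], "linear": [0, 0, -0.025], "hand": 0}, {"delta_rot": [0, 0, 0], "linear": [0, 0, -0.04], "hand": 0}, {"delta_rot": [0, 0, 0], "linear": [0, 0, -0.055], "hand": 0}, {"delta_rot": [0, 0, 0], "linear": [0, 0, -0.07], "hand": 0}, {"delta_rot": [0, 0, 0], "linear": [0, 0, -0.085], "hand": 0}, {"delta_rot": [0, 0, 0], "linear": [0, 0, -0.1], "hand": 0}, {"delta_rot": [0, 0, 0], "linear": [0, 0, -0.1], "hand": 0}, {"delta_rot": [0, 0, 0], "linear": [0, 0, -0.1], "hand": 0}]'

```text
time: 9.43
tool_pos: [0.5257, -0.1248, 0.1234]
eef_rot: [2.637, 1.707, -0.001]
ft_force: [0.4, -0.4, -3.1]
opening: 0.0189
```

```bash
python3 - <<'E'
from fit import *
# tray centre .521,.240, axis 7.7deg; tamper axis along +x of tray, its middle (82.5 mm from foot) at centre
e=np.array([np.cos(np.radians(7.7)),np.sin(np.radians(7.7))])
c=np.array([.521,.240])+e*(.138-.0825); print(c)
rel([*c,.125],-82.3)
look(None,np.radians(65.8),[1.3,1.55],"c6.png")
E
```

```text
[0.57599957 0.24743623]
t 9.43 pos [ 0.5257 -0.1248  0.1234] F [ 0.4 -0.4 -3.1] open 0.0189 q [-0.33 -0.01  2.   -0.    1.15  0.09]
linear [ 0.3602 -0.1064 -0.0018] rot [4.000e-04 5.000e-04 1.015e+00]
scene 0.61 [225.6, 176.2] 252
top 0.65 [354.2, 254.7] 266
cost 502 tilt 1.522 s 0.143 foot [ 0.466 -0.255  0.119] lowest 0.094
```

View pics/c6.png

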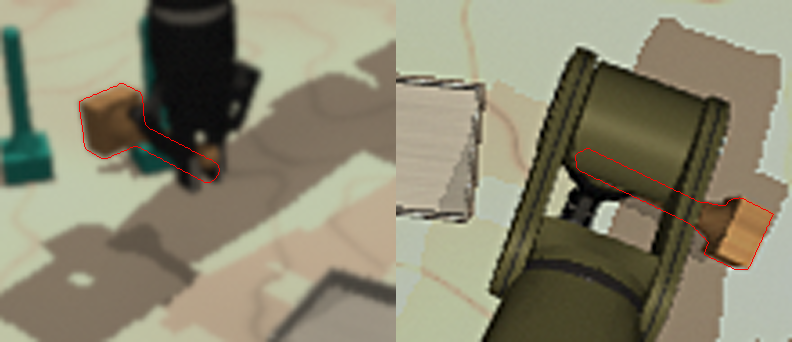

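The tamper is held level (tilt 1.52 rad), clear of the counter: foot at left crop (110,120). Carrying it to the tray.

Call:
play_rows --series '[{"delta_rot": [0, 0, 0], "linear": [0.01, -0.003, -0.01], "hand": 0}, {"delta_rot": [0, 0, 0.03], "linear": [0.03, -0.009, -0.02], "hand": 0}, {"delta_rot": [0, 0, 0.1], "linear": [0.055, -0.016, -0.03], "hand": 0}, {"delta_rot": [0, 0, 0.2], "linear": [0.085, -0.025, -0.035], "hand": 0}, {"delta_rot": [0, 0, 0.3], "linear": [0.115, -0.034, -0.035], "hand": 0}, {"delta_rot": [0, 0, 0.4], "linear": [0.145, -0.043, -0.035], "hand": 0}, {"delta_rot": [0, 0, 0.5], "linear": [0.175, -0.052, -0.035], "hand": 0}, {"delta_rot": [0, 0, 0.6], "linear": [0.205, -0.061, -0.035], "hand": 0}, {"delta_rot": [0, 0, 0.7], "linear": [0.235, -0.07, -0.035], "hand": 0}, {"delta_rot": [0, 0, 0.8], "linear": [0.26, -0.077, -0.035], "hand": 0}, {"delta_rot": [0, 0, 0.87], "linear": [0.28, -0.083, -0.035], "hand": 0}, {"delta_rot": [0, 0, 0.93], "linear": [0.295, -0.087, -0.035], "hand": 0}]'

```text
time: 10.63
tool_pos: [0.5654, 0.1832, 0.1559]
eef_rot: [-3.121, -0.342, 0.008]
ft_force: [0.5, -0.1, -1.8]
opening: 0.0188
```

```bash
python3 -c "
from h import *
rel([.576,.2474,.15],-82.3)"
```

```text
t 10.63 pos [0.5654 0.1832 0.1559] F [ 0.5 -0.1 -1.8] open 0.0188 q [0.22 0.08 1.86 0.   1.21 1.57]
linear [ 0.0243 -0.0603  0.0059] rot [-0.002   0.0048  0.0838]
```

Call:
play_rows --series '[{"delta_rot": [-0.002, 0.005, 0.03], "linear": [0.008, -0.02, 0.002], "hand": 0}, {"delta_rot": [-0.002, 0.005, 0.06], "linear": [0.014, -0.035, 0.006], "hand": 0}, {"delta_rot": [-0.002, 0.005, 0.084], "linear": [0.02, -0.05, 0.006], "hand": 0}, {"delta_rot": [-0.002, 0.005, 0.084], "linear": [0.0243, -0.06, 0.006], "hand": 0}, {"delta_rot": [-0.002, 0.005, 0.084], "linear": [0.0243, -0.0603, 0.006], "hand": 0}, {"delta_rot": [-0.002, 0.005, 0.084], "linear": [0.0243, -0.0603, 0.006], "hand": 0}, {"delta_rot": [-0.002, 0.005, 0.084], "linear": [0.0243, -0.0603, 0.006], "hand": 0}]'

```text
time: 11.22
tool_pos: [0.5759, 0.2469, 0.1499]
eef_rot: [3.134, 0.211, 0.0]
ft_force: [-0.4, 0.0, -1.5]
opening: 0.0193
```

```bash
python3 - <<'E'
from fit import *
rel([.576,.2474,.055],-82.3)
look(None,np.radians(7.7),[1.3,1.55],"c7.png")
E
```

```text
t 11.22 pos [0.5759 0.2469 0.1499] F [-0.4  0.  -1.5] open 0.0193 q [ 0.32  0.15  1.79 -0.    1.2   1.76]
linear [ 0.0002 -0.0005  0.0949] rot [0.0005 0.     0.    ]
scene 0.58 [359.4, 242.0] 2533
top 0.63 [189.6, 226.1] 23
cost 2219 tilt -0.077 s 0.179 foot [ 0.59   0.248 -0.023] lowest -0.025
```

View pics/c7.png

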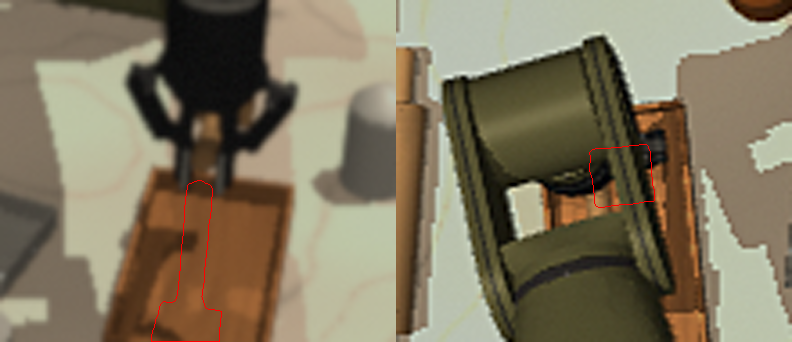

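The fit locked onto the tray here, so I'm discarding it. By eye, the handle end is between the fingers (left crop 207,140), above the middle of the tray. Lowering.

Call:
play_rows --series '[{"delta_rot": [0, 0, 0], "linear": [0, 0, 0.01], "hand": 0}, {"delta_rot": [0, 0, 0], "linear": [0, 0, 0.025], "hand": 0}, {"delta_rot": [0, 0, 0], "linear": [0, 0, 0.04], "hand": 0}, {"delta_rot": [0, 0, 0], "linear": [0, 0, 0.055], "hand": 0}, {"delta_rot": [0, 0, 0], "linear": [0, 0, 0.07], "hand": 0}, {"delta_rot": [0, 0, 0], "linear": [0, 0, 0.085], "hand": 0}, {"delta_rot": [0, 0, 0], "linear": [0, 0, 0.097], "hand": 0}, {"delta_rot": [0, 0, 0], "linear": [0, 0, 0.105], "hand": 0}, {"delta_rot": [0, 0, 0], "linear": [0, 0, 0.11], "hand": 0}, {"delta_rot": [0, 0, 0], "linear": [0, 0, 0.11], "hand": 0}]'

```text
time: 12.25
tool_pos: [0.5753, 0.2462, 0.0386]
eef_rot: [3.134, 0.209, -0.003]
ft_force: [-1.1, -0.6, -1.6]
opening: 0.0192
```

```bash
python3 - <<'E'
from fit import *
rel([.576,.2474,.027],-82.3)
f=eyes.grab_frame("scene"); g=eyes.grab_frame("top"); ims=[]
for f,(u,v) in((f,(360,240)),(g,(198,240))): ims.append(cv2.resize(f["img"][v-50:v+50,u-50:u+50,::-1],None,fx=4,fy=4,interpolation=cv2.INTER_CUBIC))
cv2.imwrite("pics/c8.png",np.hstack(ims))
E
```

```text
t 12.25 pos [0.5753 0.2462 0.0386] F [-1.1 -0.6 -1.6] open 0.0192 q [ 0.32  0.28  1.84 -0.    1.02  1.76]
linear [ 0.0008 -0.0011  0.0116] rot [ 0.0006  0.0019 -0.0013]
```

View pics/c8.png

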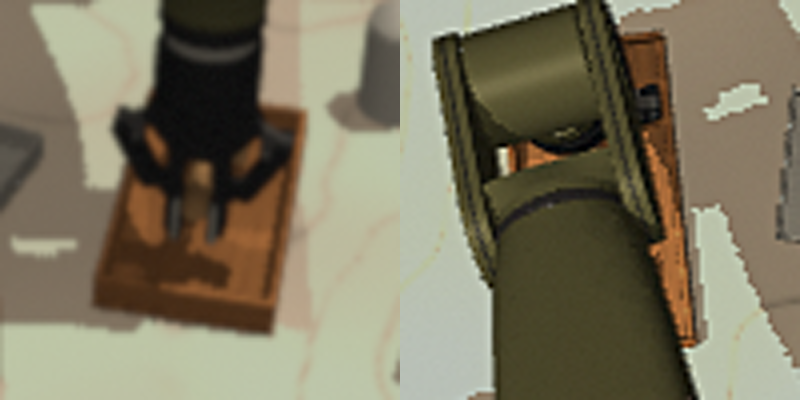

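The tamper hangs inside the tray walls (left crop, handle at 197,190) with room around it. Lowering the last bit.

Call:
play_rows --series '[{"delta_rot": [0, 0, 0], "linear": [0, 0, 0.002], "hand": 0}, {"delta_rot": [0, 0, 0], "linear": [0, 0, 0.004], "hand": 0}, {"delta_rot": [0, 0, 0], "linear": [0, 0, 0.006], "hand": 0}, {"delta_rot": [0, 0, 0], "linear": [0, 0, 0.008], "hand": 0}, {"delta_rot": [0, 0, 0], "linear": [0, 0, 0.01], "hand": 0}, {"delta_rot": [0, 0, 0], "linear": [0, 0, 0.011], "hand": 0}, {"delta_rot": [0, 0, 0], "linear": [0, 0, 0.011], "hand": 0}, {"delta_rot": [0, 0, 0], "linear": [0, 0, 0.011], "hand": 0}]'

```text
time: 13.02
tool_pos: [0.5769, 0.2468, 0.03]
eef_rot: [-3.134, -0.209, -0.003]
ft_force: [0.5, -0.1, 0.9]
opening: 0.0192
```

Call:
play_rows --newtons 20 --series '[{"delta_rot": [0, 0, 0], "linear": [0, 0, 0.001], "hand": 0}, {"delta_rot": [0, 0, 0], "linear": [0, 0, 0.003], "hand": 0}, {"delta_rot": [0, 0, 0], "linear": [0, 0, 0.003], "hand": 0}, {"delta_rot": [0, 0, 0], "linear": [0, 0, 0.002], "hand": 0.25}, {"delta_rot": [0, 0, 0], "linear": [0, 0, 0.001], "hand": 0.3}, {"delta_rot": [0, 0, 0], "linear": [0, 0, 0], "hand": 0.4}, {"delta_rot": [0, 0, 0], "linear": [0, 0, 0], "hand": 0.5}, {"delta_rot": [0, 0, 0], "linear": [0, 0, 0], "hand": 0.5}, {"delta_rot": [0, 0, 0], "linear": [0, 0, 0], "hand": 0.5}]'

```text
time: 13.77
tool_pos: [0.5768, 0.2468, 0.0299]
eef_rot: [-3.134, -0.209, -0.002]
ft_force: [0.3, -0.0, -0.1]
opening: 0.0427
```

Call:
play_rows --series '[{"delta_rot": [0, 0, 0], "linear": [0, 0, -0.01], "hand": 0.5}, {"delta_rot": [0, 0, 0], "linear": [0, 0, -0.03], "hand": 0.5}, {"delta_rot": [0, 0, 0], "linear": [0, 0, -0.06], "hand": 0.5}, {"delta_rot": [0, 0, 0], "linear": [0, 0, -0.09], "hand": 0.5}, {"delta_rot": [0, 0, 0], "linear": [0, 0, -0.13], "hand": 0.5}, {"delta_rot": [0, 0, 0], "linear": [0, 0, -0.17], "hand": 0.5}, {"delta_rot": [0, 0, 0], "linear": [0, 0, -0.21], "hand": 0.5}, {"delta_rot": [0, 0, 0], "linear": [0, 0.04, -0.23], "hand": 0.5}, {"delta_rot": [0, 0, 0], "linear": [0, 0.08, -0.23], "hand": 0.5}, {"delta_rot": [0, 0, 0], "linear": [0, 0.12, -0.23], "hand": 0.5}, {"delta_rot": [0, 0, 0], "linear": [0, 0.16, -0.23], "hand": 0.5}, {"delta_rot": [0, 0, 0], "linear": [0, 0.2, -0.23], "hand": 0.5}]'

```text
time: 14.77
tool_pos: [0.6029, 0.0468, 0.2612]
eef_rot: [-3.134, -0.21, -0.005]
ft_force: [1.5, 0.3, 0.3]
opening: 0.0431
```

Call:
play_rows --series '[{"delta_rot": [0, 0, 0], "linear": [0, 0.03, 0], "hand": 0.5}, {"delta_rot": [0, 0, 0], "linear": [0, 0.05, 0], "hand": 0.5}, {"delta_rot": [0, 0, 0], "linear": [0, 0.06, 0], "hand": 0.5}, {"delta_rot": [0, 0, 0], "linear": [0, 0.06, 0], "hand": 0.5}, {"delta_rot": [0, 0, 0], "linear": [0, 0.06, 0], "hand": 0.5}, {"delta_rot": [0, 0, 0], "linear": [0, 0.06, 0], "hand": 0.5}]'

```text
time: 15.27
tool_pos: [0.6107, -0.0114, 0.2613]
eef_rot: [-3.134, -0.212, -0.005]
ft_force: [0.4, 0.5, 1.2]
opening: 0.0425
```

```bash
python3 - <<'E'
from fit import *
rel([.576,.2474,.027],-82.3)
f=eyes.grab_frame("scene"); g=eyes.grab_frame("top"); ims=[]
for f,(u,v) in((f,(360,240)),(g,(198,240))): ims.append(cv2.resize(f["img"][v-50:v+50,u-50:u+50,::-1],None,fx=4,fy=4,interpolation=cv2.INTER_CUBIC))
cv2.imwrite("pics/c9.png",np.hstack(ims))
E
```

```text
t 15.27 pos [ 0.6107 -0.0114  0.2613] F [0.4 0.5 1.2] open 0.0425 q [-0.11  0.03  1.73  0.    1.39  1.33]
linear [-0.0003 -0.261   0.2344] rot [-0.0004 -0.0032  0.0005]
```

View pics/c9.png

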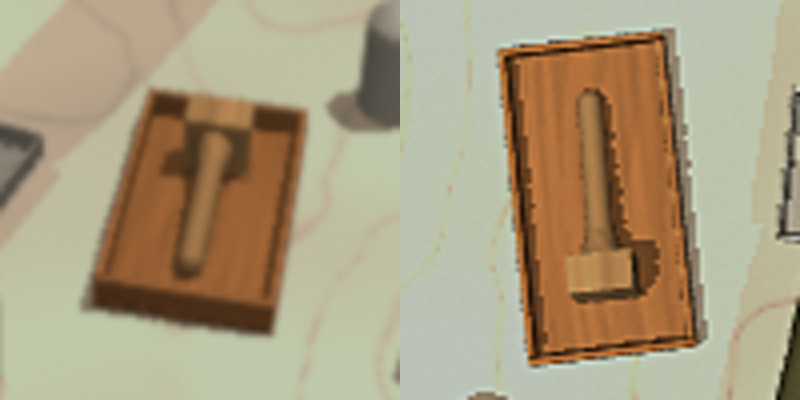

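The tamper lies wholly inside the tray, centred: right crop, foot (600,273), end (590,95). The tray is flat and has not moved, and the arm is clear. Handing in.

```bash
python3 -c "
from h import *
print(order.hand_in())"
```

```text
the job is handed in; nothing more can be done
None
```

The tamper lies on its side inside the long tray and the job is handed in, at about 15 s of robot time. The hand-in gives no verdict, so I can't confirm how it was judged.

- **Tipping:** I pinched it at 20 N near the handle's end and tipped it over its foot edge. Camera fits gave tilts of 0.21, 0.79, 1.33 and 1.52 rad. The foot slid a few millimetres on the counter.
- **Carrying and placing:** I carried it level at 40 N and lowered it until the wrist force rose by about 2.5 N, which I took as contact with the tray floor. I then went back to 20 N, let go with the jaws part open and backed away.

**Last checks:** the final pictures show the tamper centred inside the tray, the tray flat and where it was, and the gripper empty and clear. Those last pictures were crops around the tray, so I did not recheck the other items. No contact with any of them was seen.

**Checks that failed or disagreed:**
- One tilt fit above the tray locked onto the tray's wood, so I discarded it and judged the alignment by eye.
- The first top-view tray outline was wrong and was measured again.
- The final tilt was judged by eye from the pictures, not measured.

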